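Set the trimming board's fence to the red clip

ROBOT

A 7-joint arm with a two-finger parallel gripper is mounted at the origin on the work surface. World frame = base frame: x ahead of the robot, y to its left, z up, the work surface at z = 0. Lengths are in m, angles in rad, forces in N, time in s.
With the tool pointing down it reaches from about 0.425 to 0.925 m from the base axis. Payload 6.8 kg.
Tool frame: the origin (TCP) lies on the front face of the gripper's body, between the roots of the fingers; the fingertips stand 73 mm ahead of it and the grasp point (between the pads) lies 54 mm ahead of it (env.nose_length is the distance from the TCP to the fingertips, in m); z points along the fingers, y is the line along which they close (so a half turn about z gives the same grasp; the last joint's range is limited). The gripper opens to 85 mm and grips with 20 to 120 N. Pads are 22 mm wide; open, the fingers measure 114 mm over their backs; the gripper's body (76 mm by 85 mm) begins 54 mm behind the grasp point. The pads swing forward as they close: fully open they stand 13 mm farther back than shut.
Start: joints at [1.108, 0.477, 0.022, 1.555, -0.011, 1.109, -0.083], TCP at [0.235, -0.633, 0.304] pointing down, gripper open.
Joint ranges: [-2.96, 2.96], [-0.34, 2.1], [-1.41, 1.46], [0.24, 2.44], [-1.37, 4.51], [0.17, 1.92], [-2.96, 2.96]. Speed limits (rad/s): [2.39, 2.39, 3.14, 3.14, 3.14, 3.14, 3.14].

INTERFACE

Orientations are given as a unit quaternion [w, x, y, z].
In Python, from cell import env, kin, camera, calibration, job gives the robot as it stands. The module is installed in compiled form; this text tells all that it offers. Calls block until the motion is done:
- env.reach(position, orientation): joint-space move of the TCP to a pose.
- env.movel(position, velocity=0.15, rot=None, stop_force=None): straight line of the TCP; rot=None keeps the orientation; velocity is the mean speed in m/s. With stop_force (N) it stops when the force on the tool has changed by that much, and returns True; else False.
- env.goto_joints(angles): joint-space move.
- env.grip(opening, f_grip=None): finger opening in m; f_grip is the grip in N (None keeps the last); returns when the fingers have stopped.
- env.dwell(seconds).
- kin.inverse_kinematics(position, orientation): joint angles nearest the present ones, or None.
- env.get_state(): the state.
- camera(name): name is "side" or "top" or "wrist"; returns (picture, depth): 480x640x3 uint8, blue, green, red; 480x640 float32, m along the optical axis (not along the pixel's ray), 0 where there is no reading.
- calibration(name): a dict with "fx", "fy", "cx", "cy" (pixels), "k1" (the pictures are not rectified: a ray, as slopes to the right and down, at radius r is drawn at 1 + k1 r^2 times it, then the intrinsics apply), "rvec" (rotation vector, rad) and "tvec" (3), from world to camera coordinates, as OpenCV has them. Camera axes: x right, y down, z forward; pixel columns grow to the right and rows downward; lengths in m; the calibration is good to about 2 mm. A picture is of the moment at which its call begins: read the wrist's pose just before it. calibration takes no time and is no camera call; for the wrist camera it gives the pose at the moment of the call.
A pose or a line that the arm cannot do raises env.PlanningError and nothing moves.
- job.job_done(): hands the job in; it is judged then, once.
The state is a dict: "time": time; "qpos": joint angles; "joint_velocities": joint speeds; "joint_torque": joint torques, N m; "tcp_pos": TCP position; "orientation": TCP orientation; "force": force on the tool from outside, world axes, zero at the start; "torque": the same for the moment, N m; "opening": finger opening in m; "gripper_force": force on a finger pad.
Only numpy, scipy, OpenCV 4.12 (cv2) and the standard library are available. Lean on these libraries where they do the work, as an engineer would, in place of code of your own. Each camera call takes 0.05 s, during which the arm holds its last target. There are 200 camera calls.

TASK

The next batch of printed cards has to be trimmed to the size marked by the red clip on the trimming board. Wind the crank wheel until the fence's orange pointer lines up with the red clip (not the teal one), then let go of the crank; move the fence only with the crank, not by pushing it, and do not knock the brush pot about.

Things in the scene. Friction and masses are not known exactly. Their poses are not given: they have to be found in the camera images.
- crank: Level aluminium handwheel, 120 mm wide, on the grey gear box of a plywood trimming board. Origin: on its vertical axis, at the wheel's underside, 88 mm above the table; hub under 12 mm high. It turns easily (2 N at the handle) and stays where left. Clockwise seen from above drives the fence away from the wheel, 80 mm per turn; anticlockwise brings it back.
- handle (a point): Upright red sleeve handle on the handwheel, 45 mm from its axis, 24 mm in diameter, 44 mm tall. This point: on its centre line, mid-height, 122 mm above the table (sleeve from 100 to 144 mm). The sleeve spins freely on its pin, so a hand holding it need not turn with the wheel.
- fence: Dark steel bar across the board (175 x 16 mm, top 50 mm above table) with a black nut block (44 mm square, top 66 mm) on the lead screw and an orange pointer at its far end. Origin: pointer tip, 30 mm above table, beside the aluminium scale rail (ticks every 10 mm). Slides 220 mm along its own +y, away from the crank.
- red_clip: Red clip, 10 mm wide, 36 mm long, fixed on the scale rail at the board's far edge, 40 to 170 mm farther from the crank than the pointer is at the start. A like teal clip sits at least 40 mm away on either side of it. Origin: middle of its width, at the rail top, 30 mm above table; y axis along the scale like the fence's. The pointer passes beside the clips without touching.
- brush_pot: Loose teal plastic pot, 74 mm across the rim, 95 mm high, with three brushes reaching about 170 mm high; stands on the table near the crank, on the robot's right. Origin: centre of its underside.

How it is judged:
At the end, for the whole second after the job is handed in: The orange pointer is within 10 mm of the middle of the red clip, measured along the scale, and the fence is at rest (y of fence in the frame of red_clip between -0.01 and 0.01 m and linear speed of fence below 0.005 m/s); the robot touches nothing.
It fails at once if the robot pushes the fence itself instead of winding the crank (contact force between any of the fingers, the arm and fence above 2 N).
It fails at once if the brush pot is knocked over or pushed more than 30 mm (distance of brush_pot from where it was at the start of the episode above 0.03 m or angle between brush_pot's own z axis and vertical above 0.5 rad).
It also fails if it takes over 48 s, if anything falls off the work surface, if the arm or the gripper's body presses on something with over 40 N, if the wrist force passes 120 N, or if a joint passes its speed limit or range.

## Working session

There is one attempt and no reset: what is moved stays moved. The work goes in short steps, each a Python script; the robot and the scene stay as the last script left them, time stands still between calls to the robot, and variables do not carry over. Pictures are saved under pics/ and viewed, at most 10 in all, crops included, and the job is handed in when it is done.

```bash
mkdir -p pics; cat > h.py <<'E'
import numpy as np, cv2
from cell import env, kin, camera, calibration, job
def cast(name,px,z,c=None):
    c=c or calibration(name); px=np.atleast_2d(np.array(px,float))
    K=np.array([[c["fx"],0,c["cx"]],[0,c["fy"],c["cy"]],[0,0,1]])
    D=np.array([c["k1"],0,0,0,0.])
    n=cv2.undistortPoints(px[:,None],K,D)[:,0]
    R=cv2.Rodrigues(np.array(c["rvec"],float))[0]; t=np.array(c["tvec"],float).ravel()
    C=-R.T@t; d=np.c_[n,np.ones(len(n))]@R
    return C+d*((z-C[2])/d[:,2])[:,None]
E
python3 - <<'E'
from h import *
for n in("top","side"):
    p,d=camera(n); cv2.imwrite(f"pics/{n}0.png",p); np.save(f"pics/{n}0d.npy",d)
    print(n,calibration(n))
s=env.get_state();print(s["time"],s["tcp_pos"],s["orientation"])
E
```

```text
top {'fx': 543.5175550083768, 'fy': 543.5175550083768, 'cx': 319.87462269530823, 'cy': 239.6202707646587, 'k1': -0.13752603224935528, 'rvec': array([ 2.13585054, -2.1029274 ,  0.20377399]), 'tvec': array([-0.15994447,  0.61185789,  0.93618519])}
side {'fx': 528.5222634232217, 'fy': 528.5222634232217, 'cx': 318.73139965409183, 'cy': 249.43215724742686, 'k1': 0.04607108708885534, 'rvec': array([ 0.40087998, -2.66118148,  1.38039656]), 'tvec': array([0.57154545, 0.27413231, 0.7806226 ])}
0.1 [ 0.23436384 -0.63257557  0.30303078] [-7.95019189e-04  9.84304806e-01  1.76474864e-01 -1.97362269e-04]
```

View pics/top0.png

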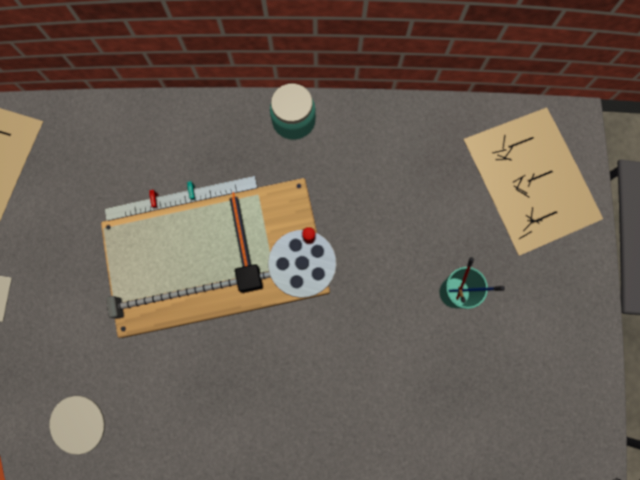

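View pics/side0.png

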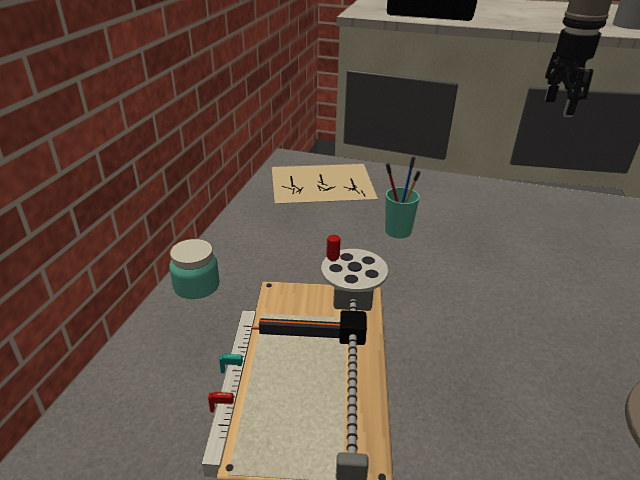

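The top view shows the wheel at about (303,263), the red handle at (309,235), the pointer end at about (235,196), the red clip at (154,199), the teal clip at (192,190) and the pot at (467,287). The side view agrees: teal clip (231,361), red clip (221,401), pointer (256,328).

```bash
cat > seg.py <<'E'
from h import *
def blobs(p,cond,minA=15):
    h=cv2.cvtColor(p,cv2.COLOR_BGR2HSV).astype(int); m=cond(h[...,0],h[...,1],h[...,2]).astype(np.uint8)
    n,l,s,c=cv2.connectedComponentsWithStats(m)
    return [(s[i].tolist(),c[i].round(1).tolist(),l==i) for i in range(1,n) if s[i][4]>=minA]
red=lambda h,s,v:((h<5)|(h>174))&(s>170)&(v>90)
org=lambda h,s,v:(h>=5)&(h<14)&(s>190)&(v>120)
teal=lambda h,s,v:(h>70)&(h<95)&(s>100)&(v>70)
E
python3 - <<'E'
from seg import *
for n in("top","side"):
    p=cv2.imread(f"pics/{n}0.png")
    for nm,c in(("red",red),("org",org),("teal",teal)):
        for s,ce,m in blobs(p,c,10):
            if n=="top" and s[1]<100: continue
            if n=="side" and (s[1]<225 or s[0]<180 and nm!="teal"): continue
            print(n,nm,s,ce,"z30",cast(n,ce,.03).round(4)[0],"z144",cast(n,ce,.144).round(4)[0][:2])
p=cv2.imread("pics/top0.png")
# wheel circle
w=cv2.HoughCircles(cv2.cvtColor(p,cv2.COLOR_BGR2GRAY)[210:320,250:360],cv2.HOUGH_GRADIENT,1,50,param1=100,param2=15,minRadius=28,maxRadius=40)
print(w)
for c in w[0][:1]: print(cast("top",[c[0]+250,c[1]+210],.095))
print("rail",cast("top",[(106,213),(256,184)],.03), "screw ends",cast("top",[(120,303),(236,284)],.05))
print("potrim",cast("top",[(467,287)],.095))
cr=np.hstack([cv2.resize(p[170:310,90:350],None,fx=3,fy=3)])
cv2.imwrite("pics/c1.png",cr[:,:780])
E
```

```text
top red [150, 190, 6, 17, 74] [152.5, 197.4] z30 [0.6985 0.1762 0.03  ] z144 [0.6673 0.1389]
top red [303, 228, 12, 12, 119] [308.3, 233.5] z30 [ 0.6314 -0.1283  0.03  ] z144 [ 0.6079 -0.1311]
top org [233, 194, 14, 72, 121] [239.4, 231.7] z30 [0.6329 0.0026 0.03  ] z144 [ 0.6092 -0.0151]
top org [0, 463, 4, 17, 38] [0.8, 473.1] z30 [0.1604 0.4465 0.03  ] z144 [0.1902 0.3785]
top teal [271, 106, 44, 23, 242] [293.6, 121.3] z30 [ 0.8584 -0.0945  0.03  ] z144 [ 0.8091 -0.1011]
top teal [187, 181, 8, 18, 93] [190.4, 189.4] z30 [0.7153 0.1022 0.03  ] z144 [0.6822 0.0733]
top teal [446, 268, 41, 40, 545] [460.3, 292.5] z30 [ 0.5233 -0.4146  0.03  ] z144 [ 0.512 -0.385]
top teal [471, 269, 17, 19, 46] [480.2, 276.6] z30 [ 0.5536 -0.4537  0.03  ] z144 [ 0.5389 -0.4197]
top teal [464, 283, 5, 6, 19] [465.9, 286.2] z30 [ 0.5352 -0.4256  0.03  ] z144 [ 0.5225 -0.3948]
side red [327, 235, 13, 7, 72] [333.2, 238.0] z30 [ 0.6502 -0.2868  0.03  ] z144 [ 0.6093 -0.123 ]
side red [208, 392, 25, 7, 102] [219.2, 395.1] z30 [0.7013 0.1676 0.03  ] z144 [0.6512 0.2498]
side org [259, 320, 81, 6, 139] [298.7, 322.2] z30 [ 0.6382 -0.0163  0.03  ] z144 [0.5995 0.0989]
side teal [170, 255, 46, 44, 1151] [191.9, 280.1] z30 [ 0.8683 -0.065   0.03  ] z144 [0.7882 0.059 ]
side teal [219, 354, 23, 8, 99] [229.7, 356.6] z30 [0.7185 0.0928 0.03  ] z144 [0.6653 0.1885]
[[[51.5 52.5 33.8]]]
[[ 0.56597201 -0.11899138  0.095     ]]
rail [[ 0.66635955  0.2672614   0.03      ]
 [ 0.72750989 -0.02528754  0.03      ]] screw ends [[0.49113564 0.21669227 0.05      ]
 [0.53107232 0.00157033 0.05      ]]
potrim [[ 0.52660054 -0.40995241  0.095     ]]
```

View pics/c1.png

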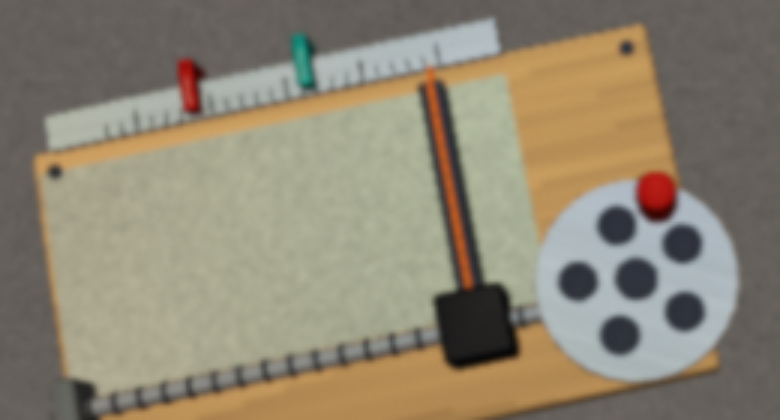

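The crop shows the pointer tip at crop (431,70), which is px (233.7,193.3). The hub is at crop (636,278), which is px (302,262.7), and the handle is at px (308.5,233.4).

```bash
python3 - <<'E'
from h import *
d=np.array([-.195,.981])
tip=cast("top",[(233.7,193.3)],.03)[0]; tip2=cast("side",[(254,328)],.03)[0]
C=cast("top",[(302,262.7)],.098)[0]; H=cast("top",[(308.6,233.4)],.142)[0]
print("tip",tip,tip2,"C",C,"H",H,np.linalg.norm((H-C)[:2]))
print("travel",d@(np.array([.698,.1735])-tip[:2]), "teal",d@(cast("top",[(190.4,189.4)],.038)[0][:2]-tip[:2]))
q=[0,np.cos(np.radians(39)),np.sin(np.radians(39)),0]
p=env.get_state()["tcp_pos"]
env.movel([p[0],p[1],.36],velocity=.2)
env.reach([H[0],H[1],.30],q)
p,dd=camera("wrist"); cv2.imwrite("pics/w1.png",p)
from seg import *
for s,ce,m in blobs(p,red,100): print(s,ce,cast("wrist",ce,.142))
s=env.get_state();print(s["time"],s["tcp_pos"],s["qpos"])
E
```

```text
tip [0.70834    0.01711292 0.03      ] [0.70647384 0.02040099 0.03      ] C [ 0.56517848 -0.11998075  0.098     ] H [ 0.60844946 -0.13155087  0.142     ] 0.04479112224611012
travel 0.1554320277828359 teal 0.08059440151107877
[310, 217, 33, 33, 834] [326.0, 233.2] [[ 0.61050151 -0.12932533  0.142     ]]
2.825 [ 0.60825012 -0.13318528  0.29999153] [ 0.46775989  0.4367572  -0.47295782  1.66533461  0.21954544  1.09246092
 -0.2807088 ]
```

View pics/w1.png

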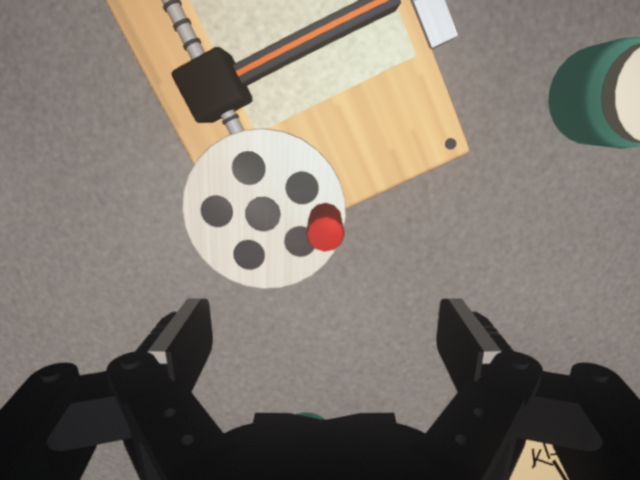

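The wrist view shows the handle top at (326,234) and the hub at (263,213). Next I grasp the handle and wind.

```bash
python3 - <<'E'
from h import *
import json
W=cast("wrist",[(326,234)],.142)[0]; Cw=cast("wrist",[(263,213)],.099)[0]
H=(W[:2]+[.6084,-.1316])/2; C=(Cw[:2]+[.5652,-.120])/2
r=H-C; a0=np.arctan2(r[1],r[0]); print("Cw",Cw,"C",C,"H",H,np.linalg.norm(r),np.degrees(a0))
Z=.180
env.movel([H[0],H[1],.24],velocity=.15)
print(env.movel([H[0],H[1],Z],velocity=.1,stop_force=8))
env.grip(.02,40)
s=env.get_state(); print(s["time"],s["opening"],s["gripper_force"],s["tcp_pos"],s["force"])
json.dump([C.tolist(),a0],open("c.json","w"))
for k in range(1,5):
    a=a0-np.radians(15*k)
    env.movel([C[0]+.045*np.cos(a),C[1]+.045*np.sin(a),Z],velocity=.08)
    s=env.get_state(); print(k,round(s["time"],2),s["tcp_pos"].round(4),np.round(s["force"],1),round(s["opening"],4))
p,_=camera("top");cv2.imwrite("pics/top1.png",p)
E
```

```text
Cw [ 0.5669392  -0.11742713  0.099     ] C [ 0.5660696  -0.11871357] H [ 0.60939747 -0.13071287] 0.04495873349777835 -15.479636339236183
False
4.7083 0.023181625903146517 39.07326936721802 [ 0.60938226 -0.1307142   0.18034656] [-1.23693449 -0.63564171  3.183687  ]
1 5.01 [ 0.6043 -0.1426  0.1803] [-2.3  0.2  6.2] 0.0231
2 5.31 [ 0.5968 -0.1519  0.1803] [-2.2  0.2  5.5] 0.0235
3 5.61 [ 0.5871 -0.1588  0.1803] [-1.9  1.7  5.2] 0.0229
4 5.91 [ 0.5761 -0.163   0.1803] [-0.9  0.6  5.7] 0.0227
```

View pics/top1.png

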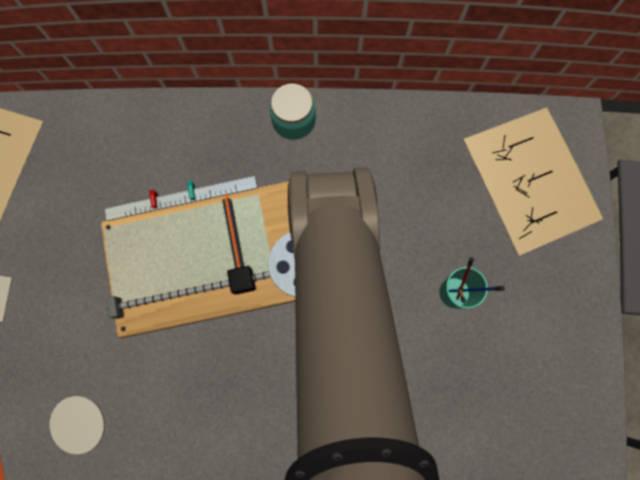

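The view shows the fence moving: the pointer end is now at about (227,199). Forces are low, so I keep winding.

```bash
python3 - <<'E'
from h import *
import json
C,a0=json.load(open("c.json")); fm=0
for t in list(range(75,690,15))+[690]:
    a=a0-np.radians(t)
    env.movel([C[0]+.045*np.cos(a),C[1]+.045*np.sin(a),.180],velocity=.08)
    s=env.get_state(); fm=max(fm,np.linalg.norm(s["force"]))
    if fm>40 or s["opening"]<.018: print("stop",t,s["force"],s["opening"]);break
print(t,s["time"],fm,s["opening"],s["tcp_pos"])
for n in("top","side"):
    p,_=camera(n);cv2.imwrite(f"pics/{n}2.png",p)
T=cv2.imread("pics/top2.png")[170:270,90:270];S=cv2.imread("pics/side2.png")[330:450,190:370]
cv2.imwrite("pics/c2.png",np.hstack([cv2.resize(T,(400,222)),cv2.resize(S,(400,267))[:222]]))
cv2.imwrite("pics/c2.png",cv2.resize(np.vstack([cv2.resize(T[10:50,30:130],(800,320)),cv2.resize(S[25:60,0:100],(800,280))]),(800,600)))
E
```

```text
690 18.5583 10.778629607790963 0.022935965297783304 [ 0.60959683 -0.10887061  0.18030617]
```

View pics/c2.png

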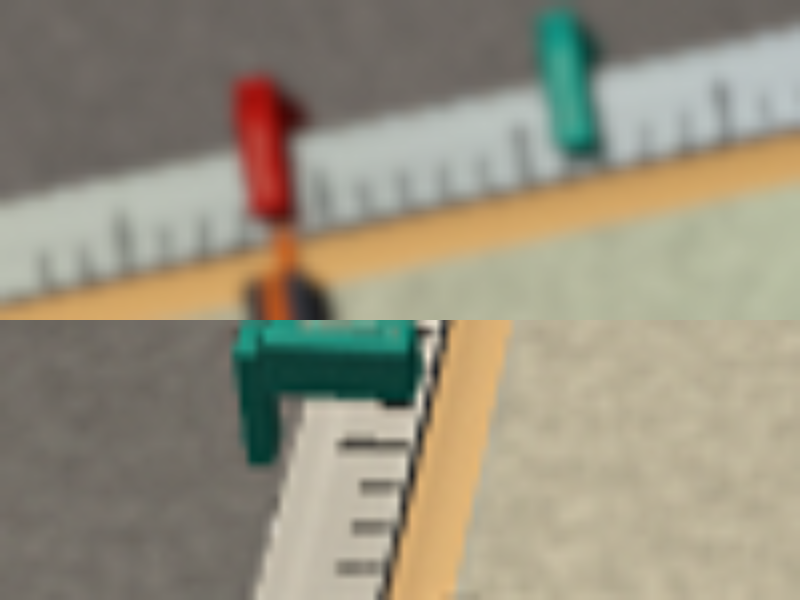

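In the crop, the pointer (285,235) sits directly below the near end of the red clip (272,215). With ticks about 40 px apart per 10 mm, the remaining error is a couple of mm at most. I check it in the side view as well.

```bash
python3 - <<'E'
from h import *
S=cv2.imread("pics/side2.png")[375:435,195:275]
cv2.imwrite("pics/c3.png",cv2.resize(S,(800,600)))
d=np.array([-.195,.981])
t=cast("top",[(155.4,208.75)],.03)[0];c=cast("top",[(154,206.6)],.04)[0];print(t,c,d@(c-t)[:2])
E
```

```text
[0.67585096 0.16858905 0.03      ] [0.67755809 0.16848465 0.04      ] -0.0004353057290603143
```

View pics/c3.png

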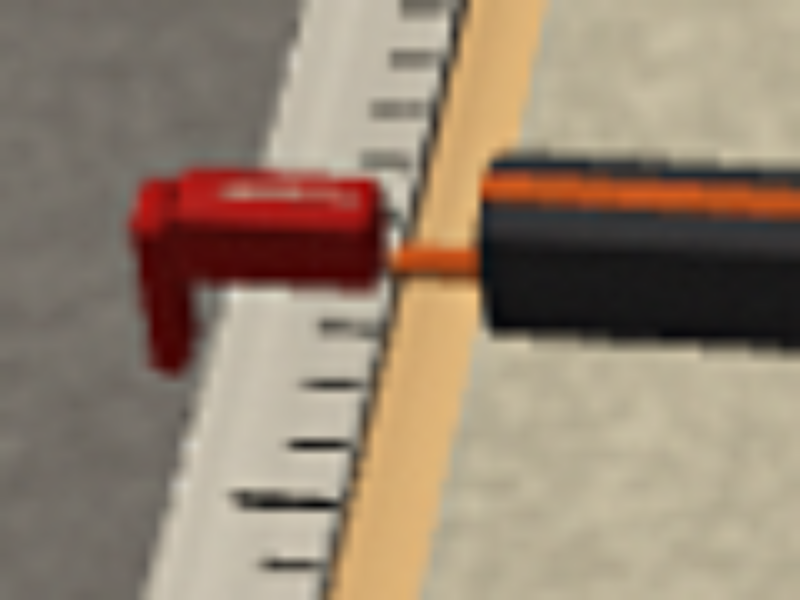

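The side view shows the pointer at row 258. At rail height the clip spans rows 230–285, so the pointer is centred. Now I release the handle and retreat straight up.

```bash
python3 - <<'E'
from h import *
env.grip(.07)
p=env.get_state()["tcp_pos"]
env.movel([p[0],p[1],.32],velocity=.15)
env.dwell(.3)
s=env.get_state();print(s["time"],s["force"],s["opening"])
p,_=camera("side");cv2.imwrite("pics/side4.png",p)
a=cv2.imread("pics/side2.png");print(np.abs(a[375:435,195:275].astype(int)-p[375:435,195:275]).max())
cv2.imwrite("pics/c4.png",cv2.resize(p[375:435,195:275],(800,600)))
E
```

```text
20.5583 [-0.18784864 -0.34183924  0.26966336] 0.07041332002276186
48
```

View pics/c4.png

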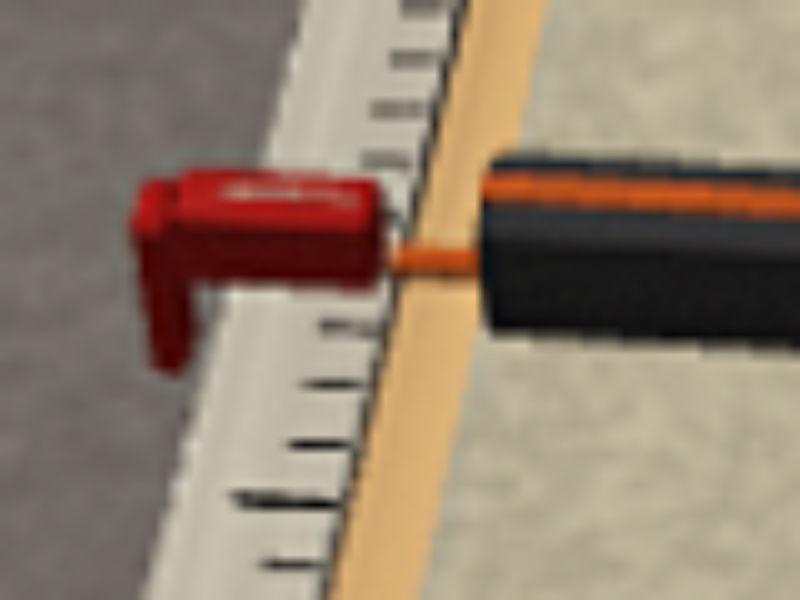

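The pointer is still at row 258, level with the middle of the red clip, and the gripper is clear.

```bash
python3 -c "
from h import *
print(job.job_done())"
```

```text
the job is handed in; nothing more can be done
None
```

I wound the crank until the orange pointer sat at the middle of the red clip (within about 2 mm by the camera views), let go of the handle, moved the gripper clear and handed the job in at about 21 s; no verdict was returned.

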